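# Close the dip-rod tin and lift its outer lid for inspection

## Robot

A 6-joint arm with a two-finger parallel gripper is mounted at the origin on the work surface. World frame = base frame: x ahead of the robot, y to its left, z up, the work surface at z = 0. Lengths are in mm, angles in rad, forces in N, time in s.
With the tool pointing down it reaches from about 300 to 875 mm from the base axis. Payload 4.2 kg.
Tool frame: the origin (TCP) lies at the very end of the fingers, on their centre line; the grasp point (between the pads) lies 19 mm behind it; z points along the fingers, y is the direction in which the jaws open and shut (so a half turn about z gives the same grasp; the last joint's range is limited). The gripper opens to 85 mm and grips with 20 to 120 N. Pads are 22 mm wide; open, the fingers measure 114 mm over their backs; the gripper's body (76 mm by 85 mm) begins 54 mm behind the grasp point. The pads swing forward as they close: fully open they stand 13 mm farther back than shut.
Start: joints at [1.132, 0.32, 1.565, -0, 1.257, -0.02], TCP at [233.835, 525.321, 231.338] pointing down, gripper open.
Joint ranges: [-3.11, 3.11], [-0.84, 2.01], [0.21, 2.61], [-1.34, 4.49], [0.05, 2.63], [-2.56, 2.56]. Speed limits (rad/s): [2.57, 2.57, 3.14, 3.14, 3.14, 3.14].

## Interface

Orientations are given as a unit quaternion [w, x, y, z].
In Python, from plant import telemetry, optics, ticket gives the robot as it stands.
- The arm moves only by the tool carry_out, never from a script. Its argument "targets" is a list that holds one entry, the list of rows, each a list of 5 numbers: the shift along the tool's x, y, z in mm, then the turn about the tool's z in rad, then the gripper's target within -1 to 1 (shut at 1, half-way at 0, fully open at -1). In form: [[[tx, ty, tz, yaw, gripper], ...]]. A call has 1 to 10 rows; each row shifts and turns the commanded pose from where the row before left it, along the tool's axes as they then stand; what a row does not reach is not made up. A row lasts 1/10 s, in which the tool goes at most 50 mm and 8.59 degrees, less where a joint would pass 70% of its speed; a pose out of reach is approached as far as the arm can. A call with a gripper value outside its range is refused whole. The fingers move at their own pace and stop on an object; "squeeze" is the grip in N (left out, the last holds). Time passes only in rows, so rows that do not move let the fingers close. It gives the time, the measured TCP pose, the force and the opening at its end, in the units of the state.
- telemetry.sense(): the state, without advancing time (a new reading comes with each control period).
- optics.capture(name): name is "side" or "top"; returns a dict with "img" (400x640x3 uint8, blue, green, red), "z_map" (400x640 float32, mm along the optical axis (not along the pixel's ray), 0 where there is no reading), "fovy" (degrees; the focal length in pixels is half the picture's height over the tangent of half this angle, whatever the lens; pixels are square), "cx", "cy" (the principal point, pixels), "dist_coeffs" ([k1, k2, p1, p2, k3] as OpenCV has them; the pictures are not rectified), "xyz" and "attitude" of the camera in the world. Camera axes: x right, y down, z forward; pixel columns grow to the right and rows downward; lengths in mm; the calibration is good to about 2 mm. A picture is of the moment at which its call begins.
- ticket.sign_off(): hands the job in, once; it reports no verdict.
The state is a dict: "clock": time; "q": joint angles; "joint_vel": joint speeds; "tau": joint torques, N m; "eef_pos": TCP position; "ee_rot": TCP orientation; "ft_force": force on the tool from outside, world axes, zero at the start; "moment": the same for the moment, N m; "grip_width": finger opening in mm.
Only numpy, scipy, OpenCV 4.12 (cv2) and the standard library are available. Lean on these libraries where they do the work, as an engineer would, in place of code of your own. Each camera call takes 0.05 s, during which the arm holds its last target.

## Task

Take the nested pair of lids together off the grey stand by the inner lid's neck and lower them onto the tin that has the guide bar, so that the dip rod goes through the eye in the bar and the inner lid sits flat on the rim; then let go of the neck. Next take the outer lid alone by its skirt, lift it about 10 cm straight up, clear of the neck, while the inner lid stays seated and undisturbed on the tin, and finish still holding the outer lid up there, level and still. Keep the two lids together until they are on the tin, and leave the other tin, the carton and the brass elbow where they are.

Things in the scene. Friction and masses are not known exactly. Their poses are not given: they have to be found in the camera images.
- tin_mouth (a point): Tin to close: open plain steel tin, 48 mm across (42 inside), fixed in a square wooden block 85 x 85 x 12 mm. A flat metal guide bar (40 x 22 x 4 mm, top face 14 mm below the rim) spans its mouth along this frame's x, with a round 13 mm guide eye on the tin's axis. Point: centre of the mouth at rim height, 107 mm above the bench; z up.
- stand_top (a point): Grey plastic stand, fixed (tube 42 mm across, 30 inside, on a 90 x 90 x 10 mm foot), on which the nested lids wait, dip rod hanging inside the tube, the inner lid's disc lying on the top edge. Point: centre of the tube's top edge, 95 mm above the bench.
- neck_centre (a point): Inner lid, loose, 0.1-0.2 kg: disc 51 mm across, 5 thick; dip rod below; round black neck 22 mm across, standing 27 mm clear through the outer lid's window. Point: middle of that clear part, on the axis (z up), 13.5 mm above the outer lid's top, 21.5 above the disc's underside, which rests on the stand or rim. Lifted by the neck, it brings the outer lid along on its disc.
- rod_tip (a point): Lower end of the inner lid's dip rod: 8 mm rod on the lid's axis, tapered to 3 mm over its last 10 mm; the tip lies 55 mm below the disc's underside, 76.5 mm below neck_centre. On the tin it passes through the guide eye.
- outer_centre (a point): Outer lid, loose, 0.07-0.14 kg: steel cap 62 mm across, 20 high, open below; skirt 2.5 mm thick, top 3 mm with a round 30 mm window for the neck. It lies on the inner lid's disc with 3 mm side play, the skirt reaching 12 mm below the disc's underside. Point: on its axis half-way up, 10 mm below its top; nested, 23.5 mm below neck_centre. z up.
- plain_tin_centre (a point): Bystander: loose open tin 48 mm across, 95 mm high, no guide bar, no block; point at its centre.
- carton_centre (a point): Bystander: brown cardboard carton 90 x 60 x 45 mm with a paper tape over its top; point at its centre.
- elbow_centre (a point): Bystander: brass pipe elbow, legs 40 mm long, 32 mm high, lying flat; point at its middle.
Not all that is in view belongs to the job. Of the things like the part that bears outer_centre, leave any that is red; of the rest the larger one is meant.

How it is judged (in metres and radians):
On the way, in this order (a step that is already met when the one before it is completed fails the run):
1. the end of the dip rod has entered the guide eye (z of rod_tip in the frame of tin_mouth below -0.018 m and horizontal distance between rod_tip and tin_mouth below 0.007 m), for 0.02 s.
2. both lids, nested, rest on the tin and the fingers have let go of the inner lid (z of neck_centre in the frame of tin_mouth between 0.0185 and 0.0245 m and horizontal distance between neck_centre and tin_mouth below 0.006 m and angle between neck_centre's own z axis and vertical below 0.07 rad and z of outer_centre in the frame of neck_centre below -0.0205 m and angle between outer_centre's own z axis and vertical below 0.1 rad and contact force between the fingers and inner below 0.2 N), for 0.1 s.
At the end, for the whole second after the job is handed in: Inner lid seated on the tin (height within 3 mm, centred within 6 mm, tilt under 4 degrees), fingers off it; outer lid held still by the fingers, its middle 60 mm or more above the rim, within 17 degrees of level, touching neither inner lid, tin nor stand (z of neck_centre in the frame of tin_mouth between 0.0185 and 0.0245 m and horizontal distance between neck_centre and tin_mouth below 0.006 m and angle between neck_centre's own z axis and vertical below 0.07 rad and z of outer_centre in the frame of tin_mouth above 0.06 m and angle between outer_centre's own z axis and vertical below 0.3 rad and contact force between the fingers and outer above 0.5 N and linear speed of outer below 0.03 m/s and contact force between the fingers and inner below 0.2 N and contact force between outer and inner below 0.1 N and contact force between outer and tin below 0.1 N and contact force between outer and stand below 0.1 N); the arm keeps its last pose, push and grip.
It fails at once if the outer lid is taken off while the inner lid is not properly seated on the tin (or the inner lid is disturbed while it is off) (z of outer_centre in the frame of neck_centre above -0.013 m and not (z of neck_centre in the frame of tin_mouth between 0.0185 and 0.0245 m and horizontal distance between neck_centre and tin_mouth below 0.006 m and angle between neck_centre's own z axis and vertical below 0.07 rad)).
It fails at once if the plain tin is moved more than 20 mm (distance of plain_tin_centre from where it was at the start of the episode above 0.02 m).
It fails at once if the carton is moved more than 20 mm (distance of carton_centre from where it was at the start of the episode above 0.02 m).
It fails at once if the brass elbow is moved more than 20 mm (distance of elbow_centre from where it was at the start of the episode above 0.02 m).
It also fails if it takes over 54 s, if anything falls off the work surface, if the arm or the gripper's body presses on something with over 40 N, if the wrist force passes 120 N, or if a joint passes its speed limit or range.

## Working session

There is one attempt and no reset: what is moved stays moved. The work goes in short steps, Python scripts to look and compute and a tool call to move; the robot and the scene stay as the last step left them, time stands still between calls to the robot, and variables do not carry over. Pictures are saved under pics/ and viewed, and the job is handed in when it is done.

Besides the shell and the picture viewer there is one more tool, called by a JSON object that holds its "name" and its "arguments", one argument or row to a line. carry_out: Moves the arm, as the interface text tells. Its arguments: {"type":"object","properties":{"targets":{"type":"array"},"squeeze":{"type":"number"}},"required":["targets"]}

```bash
ls; mkdir -p pics; cat > h.py <<'E'
import numpy as np,cv2
from plant import telemetry,optics,ticket
from scipy.spatial.transform import Rotation as R
def cap(n,f):
    c=optics.capture(n); cv2.imwrite('pics/'+f+'.png',c['img']); np.savez('pics/'+f+'.npz',**{k:np.array(v) for k,v in c.items()}); return c
def load(f): 
    return dict(np.load('pics/'+f+'.npz'))
def K(c):
    h=c['img'].shape[0]; fl=h/2/np.tan(np.radians(float(c['fovy']))/2)
    return np.array([[fl,0,float(c['cx'])],[0,fl,float(c['cy'])],[0,0,1.]])
def rot(c):
    a=np.array(c['attitude'],float)
    if a.shape==(3,3): return a
    return R.from_quat(a[[1,2,3,0]]).as_matrix()
def norm(c,px):
    p=cv2.undistortPoints(np.array(px,float).reshape(-1,1,2),K(c),np.array(c['dist_coeffs'],float))[:,0]
    return np.c_[p,np.ones(len(p))]
def onplane(c,px,z):
    d=norm(c,px)@rot(c).T; o=np.array(c['xyz'],float); return o+d*((z-o[2])/d[:,2])[:,None]
def cloud(c):
    z=c['z_map']; v,u=np.mgrid[:z.shape[0],:z.shape[1]]
    d=norm(c,np.c_[u.ravel(),v.ravel()]); P=(d*z.reshape(-1,1))@rot(c).T+np.array(c['xyz'],float)
    return P.reshape(z.shape+(3,))
def proj(c,P):
    r=rot(c).T; t=-r@np.array(c['xyz'],float)
    return cv2.projectPoints(np.array(P,float).reshape(-1,1,3),cv2.Rodrigues(r)[0],t,K(c),np.array(c['dist_coeffs'],float))[0][:,0]
E
python3 - <<'E'
from h import *
print(telemetry.sense())
for n in('side','top'):
    c=cap(n,n+'0'); print(n,c['fovy'],c['cx'],c['cy'],c['dist_coeffs'],c['xyz'],c['attitude'])
E
```

```text
pics
{'clock': 0.0, 'q': array([ 1.13198466e+00,  3.20292067e-01,  1.56568180e+00, -2.56818319e-05,
        1.25741603e+00, -1.99909945e-02]), 'joint_vel': array([ 0.00257117, -0.00182215,  0.00091895, -0.00274801,  0.00058372,
        0.00150472]), 'tau': array([-1.32479538e-03, -4.15527034e+01, -2.34151858e+01, -9.12363203e-05,
        8.26572650e-03, -1.44147867e-07]), 'eef_pos': array([233.63847931, 524.86236371, 230.4810987 ]), 'ee_rot': array([-1.92450166e-04,  2.07879189e-01,  9.78154096e-01, -8.77859328e-04]), 'ft_force': array([ 0.42426149, -0.60548285,  0.2265693 ]), 'moment': array([-0.0172704 , -0.04853935,  0.03744342]), 'grip_width': 85.52290333950086}
side 50.63929023623816 326.7906541949988 199.52324876257575 [-0.07771264  0.          0.          0.          0.        ] [ 575.74466474 -483.9421325   679.75364561] [-0.33996081  0.93959088 -0.03381641  0.02126187]
top 43.07579613293664 327.13488176695284 198.2520453867716 [0.05452652 0.         0.         0.         0.        ] [ 427.49076296   10.34492389 1124.46414214] [-0.05663503  0.70685371 -0.70147116  0.07133377]
```

View pics/side0.png

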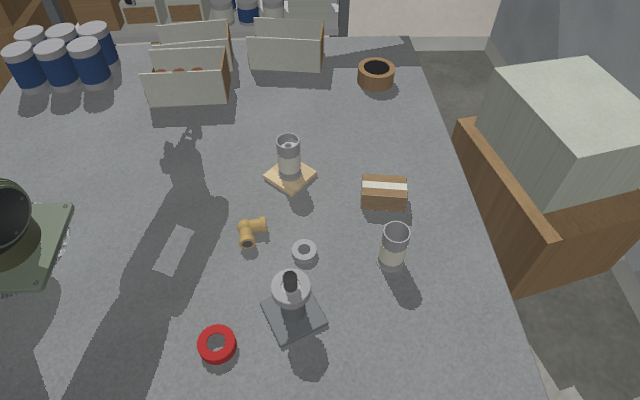

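View pics/top0.png

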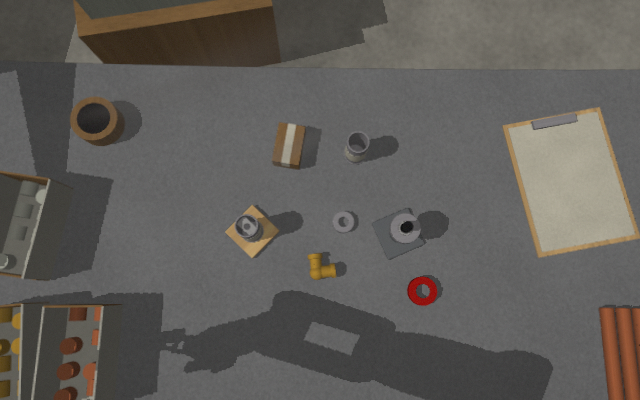

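Candidates like the outer lid, in side-view pixels:
- the cap on the stand at (291,288): grey and large
- a red ring at (217,344): excluded because it is red
- a small grey ring at (304,251): smaller than the first

The nested cap on the stand fits. I'll confirm it in a crop.

```bash
python3 - <<'E'
from h import *
s=load('side0')['img'];t=load('top0')['img']
a=cv2.resize(s[230:370,190:340],None,fx=2.6,fy=2.6,interpolation=2)
b=cv2.resize(s[125:200,255:325],(390,364),interpolation=2)
c=cv2.resize(t[195:270,365:445],(390,230));d=cv2.resize(t[195:265,215:290],(390,230))
a=a[:364]
cv2.imwrite('pics/crop0.png',np.vstack([np.hstack([a,b]),np.hstack([c,d])]) if a.shape[1]==390 else a)
for n in('side0','top0'):
    c=load(n);P=cloud(c); 
    z=P[...,2]
    for name,(u,v) in {'side0':dict(neck=(290,275),lid=(303,290),ring=(294,251),tin=(288,137),carton=(384,180),plain=(395,228)),'top0':dict(neck=(408,227),lid=(396,232),tin=(238,225),ring=(336,222),red=(414,290))}[n].items():
        print(n,name,P[v,u].round(1))
E
```

```text
side0 neck [ 555.2 -167.6  128. ]
side0 lid [ 573.2 -179.6  101.5]
side0 ring [559.7 -53.   15.7]
side0 tin [557.1 173.7  94.6]
side0 carton [749.   89.   43.1]
side0 plain [741.2 -54.7  74.2]
top0 neck [ 553.4 -170.   131.4]
top0 lid [ 546.7 -150.8  101.7]
top0 tin [559.4 170.7  93.4]
top0 ring [577.7 -32.1  16. ]
top0 red [ 431.6 -199.6   20.7]
```

View pics/crop0.png

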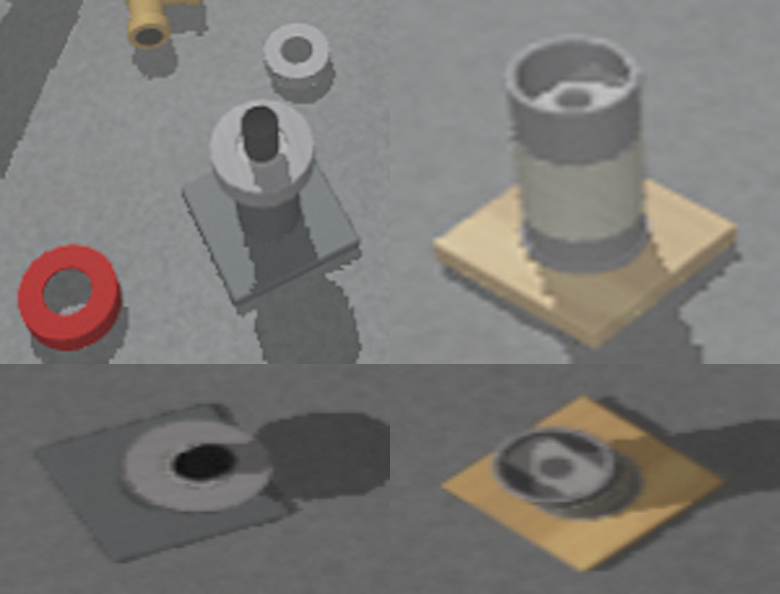

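The crop shows the grey cap with the black neck on the stand, the barred tin with its eye on the wooden block, and the red and small grey rings as decoys. Next I'll measure the axes.

```bash
cat >> h.py <<'E'
def fitc(X):
    A=np.c_[2*X[:,:2],np.ones(len(X))]; s=np.linalg.lstsq(A,(X[:,:2]**2).sum(1),rcond=None)[0]
    for _ in range(5):
        r=np.sqrt(s[2]+s[0]**2+s[1]**2); e=abs(np.hypot(X[:,0]-s[0],X[:,1]-s[1])-r); k=e<max(0.8,2*np.median(e)); s=np.linalg.lstsq(A[k],(X[k,:2]**2).sum(1),rcond=None)[0]
    return s[0],s[1],np.sqrt(s[2]+s[0]**2+s[1]**2),np.median(e),k.sum()
def outline(c,ctr,rad,zlo,zhi,zp,mask=None):
    P=cloud(c); m=(np.hypot(P[...,0]-ctr[0],P[...,1]-ctr[1])<rad)&(P[...,2]>zlo)&(P[...,2]<zhi)
    if mask is not None: m&=mask
    cs=cv2.findContours(m.astype(np.uint8),cv2.RETR_EXTERNAL,cv2.CHAIN_APPROX_NONE)[0]
    q=max(cs,key=len)[:,0].astype(float)
    return m,q,onplane(c,q,zp)
E
python3 - <<'E'
from h import *
for n in('side0','top0'):
    c=load(n)
    for nm,ctr,rad,lo,hi,zp in [('neck',(556,-170),20,112,145,130),('lidtop',(556,-170),40,98,110,103),('rim',(565,170),40,102,120,107),('bar',(565,170),19,88,97,93)]:
        m,q,X=outline(c,ctr,rad,lo,hi,zp)
        P=cloud(c)[m]
        print(n,nm,np.round(fitc(X),1),'medz',np.median(P[:,2]).round(1),'pts',len(P),'cen',q.mean(0).round(0), 'bbox',X.min(0)[:2].round(1),X.max(0)[:2].round(1))
E
```

```text
side0 neck [ 553.8 -175.9   12.8    1.4   47. ] medz 128.0 pts 228 cen [289. 279.] bbox [ 543.4 -190.3] [ 564.1 -161.6]
side0 lidtop [ 5.545e+02 -1.719e+02  2.970e+01  5.000e-01  9.000e+01] medz 101.5 pts 871 cen [291. 287.] bbox [ 525.  -202.3] [ 584.3 -140.8]
side0 rim [555.5 151.3  22.3   1.2  67. ] medz 104.9 pts 95 cen [288. 139.] bbox [531.4 126.9] [577.5 175.3]
side0 bar [560.4 164.8  13.3   1.8  33. ] medz 92.3 pts 97 cen [289. 140.] bbox [546.7 150.8] [575.2 179.3]
top0 neck [ 5.545e+02 -1.683e+02  1.070e+01  4.000e-01  2.400e+01] medz 127.9 pts 109 cen [407. 226.] bbox [ 543.5 -180.2] [ 565.5 -156.4]
top0 lidtop [ 5.554e+02 -1.696e+02  2.970e+01  5.000e-01  7.500e+01] medz 101.4 pts 560 cen [405. 228.] bbox [ 524.4 -199.6] [ 585.7 -140.4]
top0 rim [557.1 153.2  22.5   0.8 100. ] medz 105.5 pts 93 cen [244. 225.] bbox [533.5 130.8] [580.2 176.7]
top0 bar [564.4 163.   11.2   1.5  33. ] medz 91.5 pts 97 cen [242. 223.] bbox [549.3 152.7] [578.1 174.8]
```

{"name": "carry_out", "arguments": {
  "targets": [
    [[0,0,0,0.144,-1],[0,0,0,0.144,-1],[0,0,0,0.144,-1],[0,0,0,0.144,-1],[0,0,0,0.144,-1],[0,0,0,0.144,-1],[0,0,0,0.144,-1],[0,0,0,0.144,-1]]
  ],
  "squeeze": 50
}}

```text
clock: 0.9
eef_pos: [233.7, 525.0, 230.8]
ee_rot: [0.0, 0.709, 0.705, -0.001]
ft_force: [-0.0, -0.9, 0.5]
grip_width: 85.2
```

```bash
python3 - <<'E'
from h import *
s=telemetry.sense(); print(s['eef_pos'],s['q']); q=s['ee_rot']; print(R.from_quat(q[[1,2,3,0]]).as_matrix().round(3))
E
```

```text
[233.71576712 525.03939792 230.79865309] [ 1.13198051e+00  3.20040802e-01  1.56523566e+00 -4.66983131e-07
  1.25739893e+00  1.13794545e+00]
[[ 0.006  1.    -0.   ]
 [ 1.    -0.006 -0.001]
 [-0.001 -0.    -1.   ]]
```

{"name": "carry_out", "arguments": {
  "targets": [
    [[-38.5,17.8,0,0,-1],[-38.5,17.8,0,0,-1],[-38.5,17.8,0,0,-1],[-38.5,17.8,0,0,-1],[-38.5,17.8,0,0,-1],[-38.5,17.8,0,0,-1],[-38.5,17.8,0,0,-1],[-38.5,17.8,0,0,-1],[-38.5,17.8,0,0,-1]]
  ]
}}

```text
clock: 1.8
eef_pos: [394.2, 177.1, 231.2]
ee_rot: [-0.0, 0.707, 0.707, -0.0]
ft_force: [1.2, -0.5, 0.1]
grip_width: 85.4
```

{"name": "carry_out", "arguments": {
  "targets": [
    [[-38.5,17.8,0,0,-1],[-38.5,17.8,0,0,-1],[-38.5,17.8,0,0,-1],[-38.5,17.8,0,0,-1],[-38.5,17.8,0,0,-1],[-38.5,17.8,0,0,-1],[-38.5,17.8,0,0,-1],[-38.5,17.8,0,0,-1],[-38.5,17.8,0,0,-1],[0,0,0,0,-1]]
  ]
}}

```text
clock: 2.8
eef_pos: [555.7, -172.0, 230.2]
ee_rot: [0.001, 0.709, 0.706, -0.001]
ft_force: [0.2, 0.4, 0.4]
grip_width: 85.6
```

```bash
python3 - <<'E'
from h import *
s=telemetry.sense(); print(s['eef_pos'],s['q']); q=s['ee_rot']; print(R.from_quat(q[[1,2,3,0]]).as_matrix().round(3))
c=cap('side','side1')
cv2.imwrite('pics/side1z.png',cv2.resize(c['img'][150:360,200:400],(700,735)[:2],interpolation=2)[:600])
E
```

```text
[ 555.72772551 -171.98869746  230.15028776] [-3.19104269e-01  3.30653175e-01  1.55113027e+00 -1.53607681e-03
  1.25915620e+00 -3.14396404e-01]
[[ 0.004  1.     0.   ]
 [ 1.    -0.004 -0.002]
 [-0.002  0.    -1.   ]]
```

View pics/side1z.png

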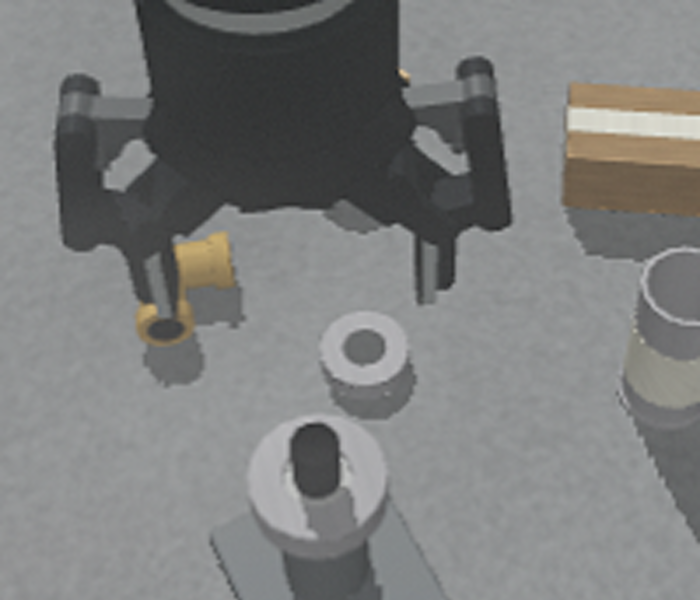

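{"name": "carry_out", "arguments": {
  "targets": [
    [[3,-1,20,0,-0.1],[0,0,20,0,-0.1],[0,0,20,0,-0.1],[0,0,20,0,-0.1],[0,0,15,0,-0.1],[0,0,10,0,-0.1],[0,0,5,0,-0.1],[0,0,5,0,-0.1],[0,0,0,0,-0.1],[0,0,0,0,-0.1]]
  ]
}}

```text
clock: 3.85
eef_pos: [553.6, -164.7, 116.8]
ee_rot: [0.0, 0.707, 0.707, 0.0]
ft_force: [-0.7, 0.1, 0.0]
grip_width: 47.3
```

```bash
python3 - <<'E'
from h import *
c=cap('side','side2')
cv2.imwrite('pics/side2z.png',cv2.resize(c['img'][230:350,220:360],(700,600),interpolation=2))
E
```

```text
(no output)
```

View pics/side2z.png

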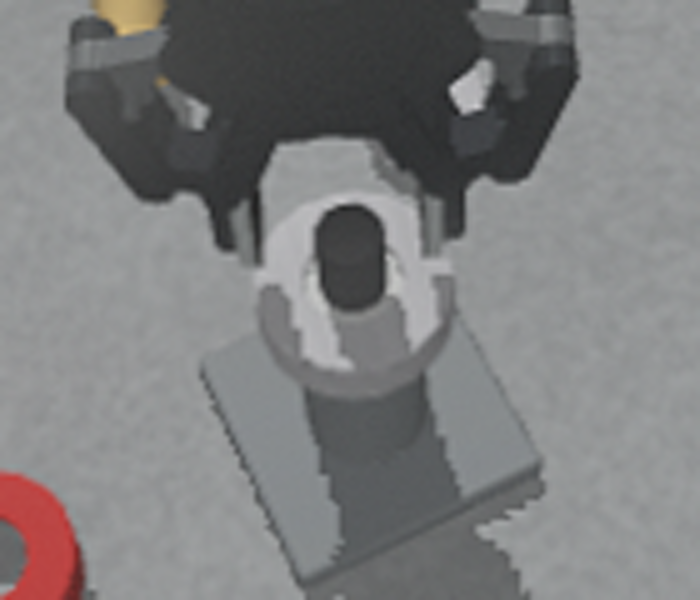

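The neck sits between the pads at crop pixels (350,255). I'll correct y by −4 mm, descend, check, then close.

{"name": "carry_out", "arguments": {
  "targets": [
    [[-4,0.5,5,0,-0.1],[0,0,4,0,-0.1],[0,0,2,0,-0.1],[0,0,0,0,-0.1],[0,0,0,0,-0.1],[0,0,0,0,-0.1]]
  ]
}}

```text
clock: 4.5
eef_pos: [553.9, -168.7, 105.4]
ee_rot: [0.0, 0.707, 0.707, 0.0]
ft_force: [0.3, 0.1, 0.1]
grip_width: 47.3
```

```bash
python3 - <<'E'
from h import *
c=cap('side','side3');d=cap('top','top3')
print(telemetry.sense()['eef_pos'])
cv2.imwrite('pics/side3z.png',np.hstack([cv2.resize(c['img'][240:330,240:340],(500,450),interpolation=2),cv2.resize(d['img'][180:270,375:435],(300,450),interpolation=2)]))
E
```

```text
[ 553.84356906 -168.6661333   105.45438588]
```

View pics/side3z.png

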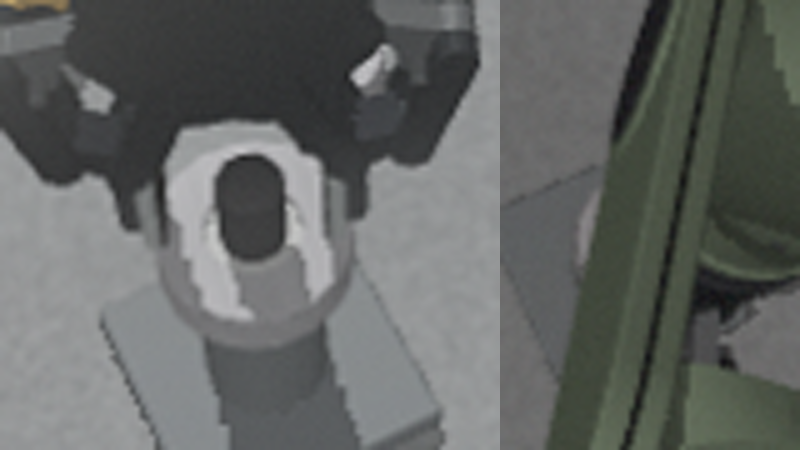

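The side view shows the neck between the pads at crop (250,205). The arm blocks the top view here. Closing now.

{"name": "carry_out", "arguments": {
  "targets": [
    [[0,0,0,0,1],[0,0,0,0,1],[0,0,0,0,1],[0,0,0,0,1],[0,0,0,0,1],[0,0,0,0,1],[0,0,0,0,1],[0,0,0,0,1]]
  ],
  "squeeze": 50
}}

```text
clock: 5.4
eef_pos: [554.3, -168.8, 105.8]
ee_rot: [0.001, 0.707, 0.707, 0.0]
ft_force: [1.8, -0.3, 5.0]
grip_width: 20.0
```

```bash
python3 - <<'E'
from h import *
c=cap('side','side4')
s=telemetry.sense();print(s['eef_pos'],s['ft_force'],s['grip_width'])
cv2.imwrite('pics/side4z.png',cv2.resize(c['img'][230:330,240:340],(600,600),interpolation=2))
E
```

```text
[ 554.26661673 -168.75542592  105.77738148] [1.98570504 1.19941576 5.4547577 ] 20.1028559098074
```

View pics/side4z.png

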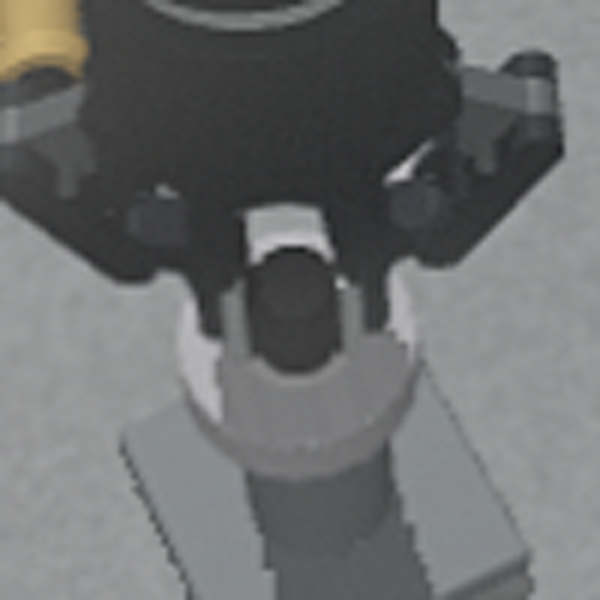

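The jaws have closed on the neck. The tips lightly touch the cap top (5 N). I'll lift.

{"name": "carry_out", "arguments": {
  "targets": [
    [[0,0,-2,0,1],[0,0,-4,0,1],[0,0,-6,0,1],[0,0,-8,0,1],[0,0,-15,0,1],[0,0,-20,0,1],[0,0,-20,0,1],[0,0,-20,0,1],[0,0,-10,0,1],[0,0,0,0,1]]
  ]
}}

```text
clock: 6.45
eef_pos: [554.4, -168.9, 212.0]
ee_rot: [0.002, 0.707, 0.707, 0.001]
ft_force: [0.1, -0.2, -2.4]
grip_width: 20.4
```

```bash
python3 - <<'E'
from h import *
c=cap('side','side5')
s=telemetry.sense();print(s['eef_pos'],s['ft_force'],s['grip_width'])
cv2.imwrite('pics/side5z.png',cv2.resize(c['img'][190:330,220:360],(600,600),interpolation=2))
E
```

```text
[ 553.70622042 -168.69346118  210.59093102] [-0.25541234  0.40696027 -3.46255329] 20.438996652267175
```

View pics/side5z.png

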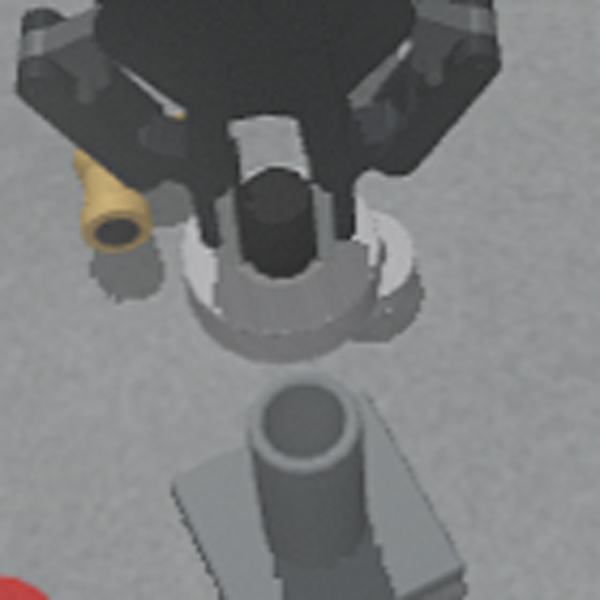

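The lids are lifted nested, with about −3 N on the tool, consistent with both. The skirt hides the rod from this angle. Carrying them over to the tin.

{"name": "carry_out", "arguments": {
  "targets": [
    [[15,0,0,0,1],[30,0.5,0,0,1],[45,0.5,0,0,1],[45,0,0,0,1],[45,0.5,0,0,1],[45,0,0,0,1],[45,0.5,0,0,1],[30,0,0,0,1],[15,0,0,0,1],[6,0,0,0,1]]
  ]
}}

```text
clock: 7.5
eef_pos: [554.8, 153.9, 209.2]
ee_rot: [-0.001, 0.706, 0.708, -0.001]
ft_force: [0.9, -0.3, -2.3]
grip_width: 20.4
```

{"name": "carry_out", "arguments": {
  "targets": [
    [[0,0,0,0,1],[0,0,0,0,1],[0,0,0,0,1],[0,0,0,0,1]]
  ]
}}

```text
clock: 7.9
eef_pos: [555.8, 151.2, 210.4]
ee_rot: [0.0, 0.708, 0.707, -0.0]
ft_force: [0.4, 0.3, -3.6]
grip_width: 20.0
```

```bash
python3 - <<'E'
from h import *
c=cap('side','side6');d=cap('top','top6')
s=telemetry.sense();print(s['eef_pos'],s['ft_force'],s['grip_width'])
cv2.imwrite('pics/side6z.png',cv2.resize(c['img'][70:210,220:360],(600,600),interpolation=2))
cv2.imwrite('pics/top6z.png',cv2.resize(d['img'][160:300,180:320],(600,600),interpolation=2))
E
```

```text
[555.82774461 151.53783795 210.39313524] [-0.28315643 -0.66616567 -2.24222675] 20.230780599301067
```

View pics/side6z.png

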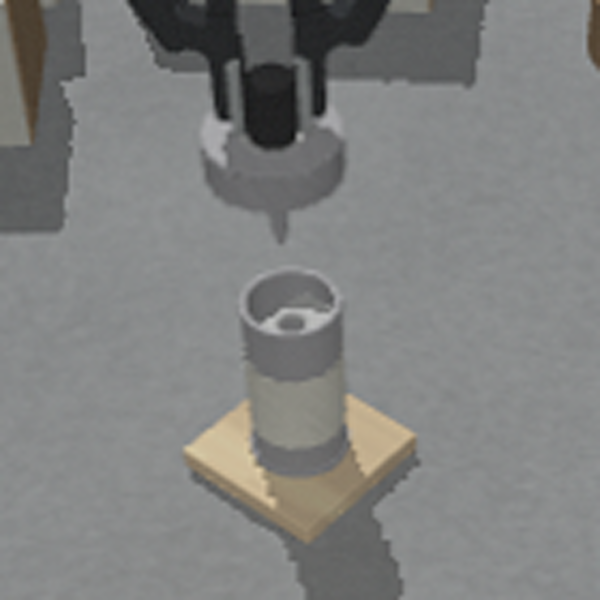

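View pics/top6z.png

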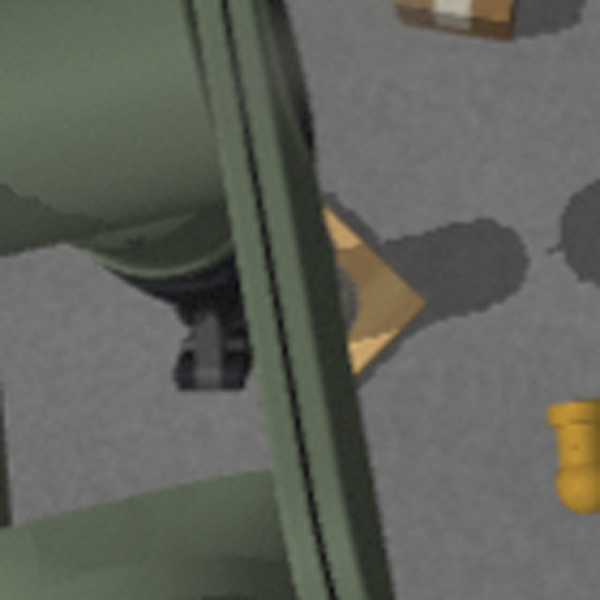

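The side view shows the rod tip at crop (281,243) and the eye at crop (292,322). The nested pair is level. The arm hides the tin in the top view. I'll measure the offset from rod to eye.

```bash
python3 - <<'E'
from h import *
c=load('side6');P=cloud(c);I=c['img']
print('rod depth');
for v in range(117,128):
    row=P[v,280:293]; k=(row[:,2]>130)&(row[:,2]<190)&(row[:,1]<200)&(row[:,1]>100)
    if k.any(): us=np.arange(280,293)[k]; print(v,us.min(),us.max(),row[k].mean(0).round(1))
# undistorted-plane estimates
print('tip on z=145:',onplane(c,[[285.6,126.5]],144.5).round(1))
m,q,X=outline(c,(556,152),40,99,125,107); print('rim',np.round(fitc(X),1),len(X))
p=cv2.fitEllipse(q.astype(np.float32)); print('ell',p, onplane(c,[p[0]],107).round(1))
for n in ('side0','side6'):
    c=load(n);g=cv2.cvtColor(c['img'],6).astype(int); print(g[140:150,280:298])
print('eye',onplane(c,[[288.1,145.1]],93).round(1))
E
```

```text
rod depth
117 284 292 [562.6 122.5 188.2]
118 280 289 [554.7 120.1 188.3]
119 282 286 [553.1 136.1 173. ]
120 283 286 [553.5 147.7 161. ]
121 283 286 [553.3 147.9 158.4]
122 283 286 [553.2 146.1 157.4]
123 283 286 [553.  147.9 153.5]
124 283 285 [551.9 147.8 151.2]
125 284 285 [552.7 148.1 148.4]
126 284 285 [552.6 147.9 146.1]
tip on z=145: [[554.6 148.2 144.5]]
rim [555.8 148.   25.1   0.9  45. ] 61
ell ((286.9529724121094, 141.2022705078125), (17.935609817504883, 23.16046142578125), 87.83967590332031) [[555.2 147.5 107. ]]
[[102 104 108 107 107 108 110 117 123 124 124 123 121 122 120 113 100 107]
 [102 105 107 107 106 111 117 121 121 121 118 118 120 121 126 125 138 123]
 [102 105 107 104 108 165 185 179 175 179 178 181 184 151 121 122 124 164]
 [ 99 101 102 109 165 175 153 141 143 150 165 182 188 186 183 184 181 166]
 [ 96 104 163 184 176 146 120 116 117 118 132 166 183 185 185 181 176 142]
 [131 164 186 188 158 117 109 109 111 110 108 164 185 186 183 166 134 107]
 [163 175 179 184 168 126 105 108 108 107 121 169 181 177 154 120 101  99]
 [114 137 156 171 176 165 144 138 139 141 1
[... 259 characters left out ...]
[ 98 103 105 105 104 107 116 118 120 119 117 116 118 120 123 124 138 121]
 [ 99 103 104 104 107 163 185 178 173 177 178 180 182 149 119 121 121 162]
 [100 100 101 106 163 174 152 139 140 148 163 180 187 183 180 182 179 165]
 [ 96 103 161 182 174 144 118 114 114 115 129 164 181 183 185 180 174 140]
 [129 161 184 186 155 114 106 105 108 110 105 163 183 184 181 162 132 105]
 [161 174 178 183 166 122 104 107 106 107 118 167 180 174 152 117 101  98]
 [112 135 155 169 175 163 143 137 138 139 161 156 141 123 108 101  98  98]
 [103 106 110 111 121 127 124 124 123 121 118 111 109 106 105 102 103 100]
 [104 104 105 104 105 109 110 110 111 111 109 108 107 108 106 104 102  99]]
eye [[556.8 151.1  93. ]]
```

{"name": "carry_out", "arguments": {
  "targets": [
    [[1.5,3,10,0,1],[0,0,10,0,1],[0,0,5,0,1],[0,0,0,0,1],[0,0,0,0,1],[0,0,0,0,1]]
  ]
}}

```text
clock: 8.6
eef_pos: [559.0, 153.9, 185.7]
ee_rot: [0.0, 0.707, 0.707, 0.0]
ft_force: [0.5, 0.1, -3.1]
grip_width: 20.4
```

```bash
python3 - <<'E'
from h import *
c=cap('side','side7')
s=telemetry.sense();print(s['eef_pos'],s['ft_force'],s['grip_width'])
cv2.imwrite('pics/side7z.png',cv2.resize(c['img'][90:190,240:340],(600,600),interpolation=2))
m,q,X=outline(c,(556,152),42,170,200,103+s['eef_pos'][2]-105.8)
P=cloud(c)[m];print('lidtop',np.round(fitc(X),1),np.median(P[:,2]),103+s['eef_pos'][2]-105.8)
P=cloud(c)
for v in range(118,145):
    row=P[v,276:300]; k=(row[:,2]>112)&(row[:,2]<170)&(row[:,1]<160)&(row[:,1]>142)
    if k.any(): us=np.arange(276,300)[k]; print(v,us.min(),us.max(),row[k].mean(0).round(1))
E
```

```text
[558.96469341 153.92863586 185.72037364] [ 0.52196163  0.42362503 -2.57515529] 20.24308207339152
lidtop [556.8 139.1  30.7   1.7  69. ] 181.85047902228806 182.92037363616151
129 285 288 [556.  149.5 137. ]
130 285 288 [555.8 149.9 134.1]
131 285 288 [555.7 150.8 130.8]
132 285 288 [555.5 150.2 128.8]
133 286 288 [556.4 150.3 126. ]
134 286 287 [555.2 152.3 121.7]
135 287 287 [556.  152.2 119.2]
```

View pics/side7z.png

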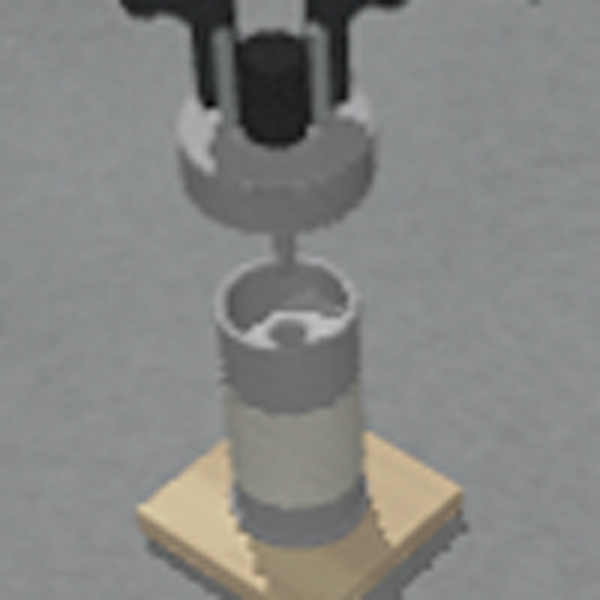

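```bash
python3 - <<'E'
from h import *
c=load('side7');P=cloud(c);I=c['img']
print('tip',onplane(c,[[287,135.5],[287,135.0]],119.9).round(1))
g=cv2.cvtColor(I,6).astype(int); print(g[126:150,281:297])
b=P[140:149,278:300]; k=(b[...,2]>88)&(b[...,2]<96); print('bar depth',b[k].mean(0),k.sum())
# eye: dark hole centroid
w=np.clip(150-g[143:148,284:292],0,60); v,u=np.mgrid[143:148,284:292]; e=[(u*w).sum()/w.sum(),(v*w).sum()/w.sum()];print(e,onplane(c,[e],93))
E
```

```text
tip [[556.  149.9 119.9]
 [556.1 151.4 119.9]]
[[109 109 107 107 105 108 107 108 106 104 103 102 102  99 110 102]
 [107 108 108 107 107 106 106 106 105 105 102 102 112 109 125 133]
 [113 113 113 112 109 110 109 106 109 117 114 127 137 134 137 138]
 [136 139 140 140 121 106 108 101 125 140 139 140 140 140 141 138]
 [141 142 143 146 122 103 108  99 127 142 141 142 142 143 142 142]
 [141 141 141 144 125 107 108 100 119 135 140 142 141 140 140 139]
 [143 142 142 147 138 115 108 100 136 149 146 142 141 140 140 138]
 [147 154 154 149 138 119 106 100 124 142 156 166 163 151 143 142]
 [160 141 125 115 112 106 103 100 108 114 119 122 127 153 156 145]
 [116 111 105 104 107 101 100 102 106 111 110 107 107 112 139 157]
 [101 105 105 106 108 106 108 109 111 110 110 108 107 103 105 136]
 [104 106 104 108 107 109 111 110 111 111 111 109 107 105 101 102]
 [105 104 105 106 107 108 109 108 115 112 123 118 107 103 103  98]
 [102 105 106 108 107 108 107 113 120 124 125 121 114 107 101  98]
 [104 105 106 106 106 108 118 122 122 124 122 120 120 121 110  99]
 [103 105 107 104 110 116 119 121 119 119 117 118 121 124 125 139]
 [104 103 102 107 164 185 179 175 177 179 180 183 149 120 122 121]
 [101 102 108 165 174 152 140 142 149 165 181 187 184 182 182 180]
 [103 162 183 174 145 118 115 115 117 129 164 183 185 186 181 174]
 [162 185 187 157 115 106 108 110 110 108 165 186 187 184 164 134]
 [176 179 183 166 126 106 108 110 109 123 160 162 135 124 112 101]
 [135 156 170 176 165 127 107 108 109 115 123 121 109 105 102 100]
 [106 109 113 118 121 117 114 115 114 109 108 107 107 107 104 102]
 [105 104 105 105 110 111 111 110 111 109 110 109 107 107 105 103]]
bar depth [558.07740046 159.9495189   91.58411461] 91
[np.float64(287.8086854460094), np.float64(145.51760563380282)] [[556.22927702 149.90325551  93.        ]]
```

{"name": "carry_out", "arguments": {
  "targets": [
    [[-0.8,0,5,0,1],[0,0,8,0,1],[0,0,5,0,1],[0,0,4,0,1],[0,0,3,0,1],[0,0,3,0,1],[0,0,3,0,1],[0,0,2,0,1],[0,0,0,0,1],[0,0,0,0,1]]
  ]
}}

```text
clock: 9.65
eef_pos: [558.8, 153.0, 152.4]
ee_rot: [0.0, 0.707, 0.707, 0.0]
ft_force: [0.5, 0.2, -2.3]
grip_width: 20.7
```

```bash
python3 - <<'E'
from h import *
c=cap('side','side8')
s=telemetry.sense();print(s['eef_pos'],s['ft_force'],s['moment'],s['grip_width'])
cv2.imwrite('pics/side8z.png',cv2.resize(c['img'][90:190,240:340],(600,600),interpolation=2))
E
```

```text
[558.87040155 153.05372906 152.50899593] [-0.3384407  -0.42325195 -3.07705384] [0.02537199 0.04537226 0.02944249] 20.49490479338586
```

View pics/side8z.png

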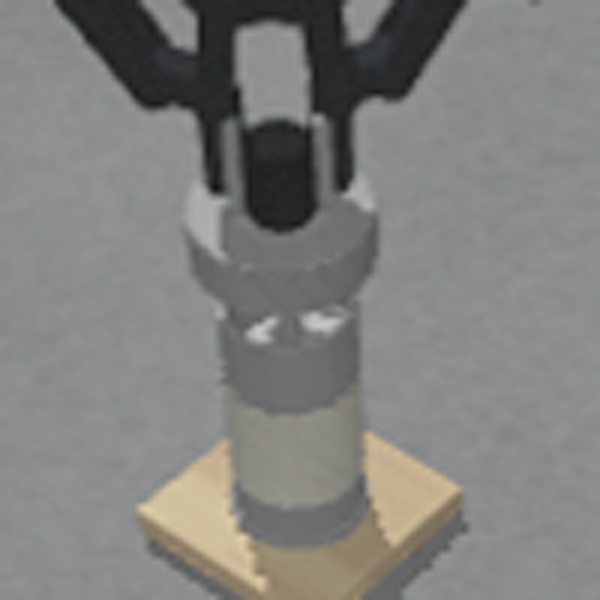

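There is no contact force, and the tip is about 6 mm below the bar top, so it is in the eye. Continuing gently.

{"name": "carry_out", "arguments": {
  "targets": [
    [[0,0,2,0,1],[0,0,2,0,1],[0,0,2,0,1],[0,0,2,0,1],[0,0,2,0,1],[0,0,2,0,1],[0,0,0,0,1],[0,0,0,0,1]]
  ]
}}

```text
clock: 10.5
eef_pos: [558.7, 153.0, 140.3]
ee_rot: [-0.0, 0.707, 0.707, 0.0]
ft_force: [-0.3, 0.2, -3.4]
grip_width: 20.3
```

```bash
python3 - <<'E'
from h import *
c=cap('side','side9')
s=telemetry.sense();print(s['eef_pos'],s['ft_force'],s['moment'],s['grip_width'])
cv2.imwrite('pics/side9z.png',cv2.resize(c['img'][90:190,240:340],(600,600),interpolation=2))
E
```

```text
[558.81788066 153.06183342 140.3683295 ] [-1.05841169  0.33934924 -2.23797862] [-0.0508326   0.03426304  0.02486467] 20.46628287136302
```

View pics/side9z.png

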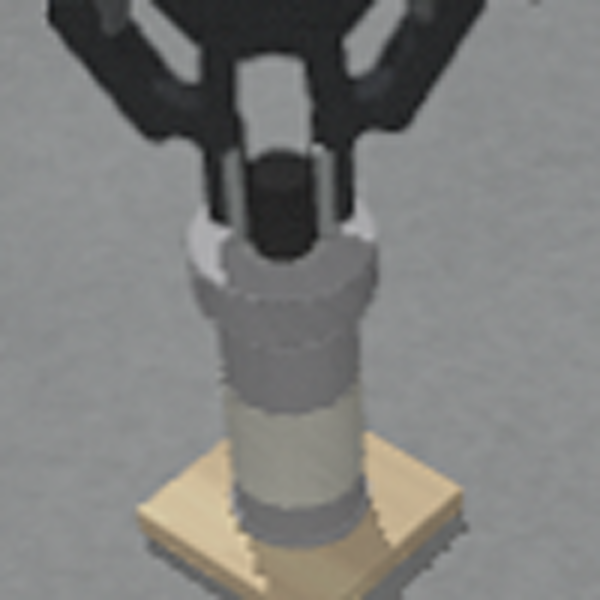

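{"name": "carry_out", "arguments": {
  "targets": [
    [[0,0,3,0,1],[0,0,3,0,1],[0,0,3,0,1],[0,0,3,0,1],[0,0,3,0,1],[0,0,2,0,1],[0,0,1,0,1],[0,0,1,0,1],[0,0,0,0,1],[0,0,0,0,1]]
  ]
}}

```text
clock: 11.55
eef_pos: [558.8, 153.1, 121.4]
ee_rot: [0.0, 0.707, 0.707, 0.0]
ft_force: [0.6, -0.5, -3.5]
grip_width: 20.6
```

{"name": "carry_out", "arguments": {
  "targets": [
    [[0,0,1,0,1],[0,0,1,0,1],[0,0,0.5,0,1],[0,0,0,0,1]]
  ]
}}

```text
clock: 11.95
eef_pos: [558.7, 153.0, 118.7]
ee_rot: [-0.0, 0.707, 0.707, -0.0]
ft_force: [-0.6, -0.0, -2.3]
grip_width: 20.6
```

{"name": "carry_out", "arguments": {
  "targets": [
    [[0,0,0.5,0,1],[0,0,0.5,0,1],[0,0,0,0,1],[0,0,0,0,1]]
  ]
}}

```text
clock: 12.35
eef_pos: [558.7, 153.0, 117.8]
ee_rot: [-0.0, 0.707, 0.707, 0.0]
ft_force: [0.6, -0.7, -2.9]
grip_width: 20.3
```

{"name": "carry_out", "arguments": {
  "targets": [
    [[0,0,0.5,0,1],[0,0,0,0,1],[0,0,0,0,1]]
  ]
}}

```text
clock: 12.65
eef_pos: [558.8, 153.1, 117.8]
ee_rot: [0.0, 0.707, 0.707, 0.0]
ft_force: [-1.0, 0.7, 1.7]
grip_width: 20.6
```

Contact came at TCP z = 117.8, exactly the predicted seated height. A quick look before releasing.

```bash
python3 - <<'E'
from h import *
c=cap('side','side10')
s=telemetry.sense();print(s['eef_pos'],s['ft_force'],s['moment'],s['grip_width'])
cv2.imwrite('pics/side10z.png',cv2.resize(c['img'][90:190,240:340],(600,600),interpolation=2))
E
```

```text
[558.78221228 153.0476689  117.77390518] [-0.90756392 -0.53312699  2.66360942] [-0.05253554  0.2423245   0.01992556] 20.84999477288505
```

View pics/side10z.png

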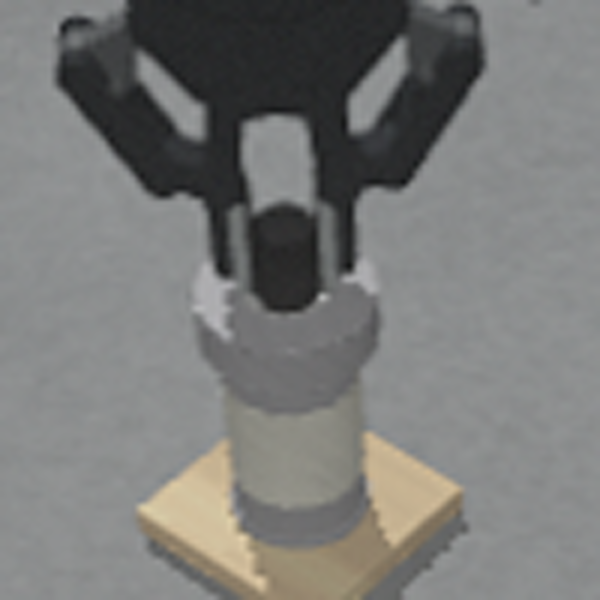

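Seated squarely: lid span 192–380, tin span about 218–360. Releasing.

{"name": "carry_out", "arguments": {
  "targets": [
    [[0,0,0,0,0.4],[0,0,0,0,0.3],[0,0,0,0,0.1],[0,0,0,0,-0.1],[0,0,0,0,-0.3],[0,0,0,0,-0.6],[0,0,0,0,-1],[0,0,0,0,-1],[0,0,0,0,-1],[0,0,0,0,-1]]
  ]
}}

```text
clock: 13.7
eef_pos: [558.7, 153.0, 117.3]
ee_rot: [-0.0, 0.707, 0.707, 0.0]
ft_force: [0.6, 0.2, 0.1]
grip_width: 85.5
```

```bash
python3 - <<'E'
from h import *
c=cap('side','side11')
s=telemetry.sense();print(s['eef_pos'],s['ft_force'],s['moment'],s['grip_width'])
cv2.imwrite('pics/side11z.png',cv2.resize(c['img'][90:190,240:340],(600,600),interpolation=2))
P=cloud(c)
for nm,lo,hi in(('neck',122,150),('lid',108,120)):
    m,q,X=outline(c,(557,152),40,lo,hi,115 if nm=='lid' else 142); print(nm,np.median(P[m][:,2]),np.round(fitc(X),1),q.min(0),q.max(0))
E
```

```text
[558.74522477 153.01171592 117.32045274] [-0.18189027 -0.13552273 -0.90931957] [ 0.00142224 -0.02646097  0.00888631] 85.19780871319745
neck 138.63670411165003 [555.5 139.9  18.4   1.7  24. ] [281. 124.] [292. 137.]
lid 113.57745875270314 [555.7 146.7  31.3   1.3  68. ] [272. 128.] [302. 150.]
```

View pics/side11z.png

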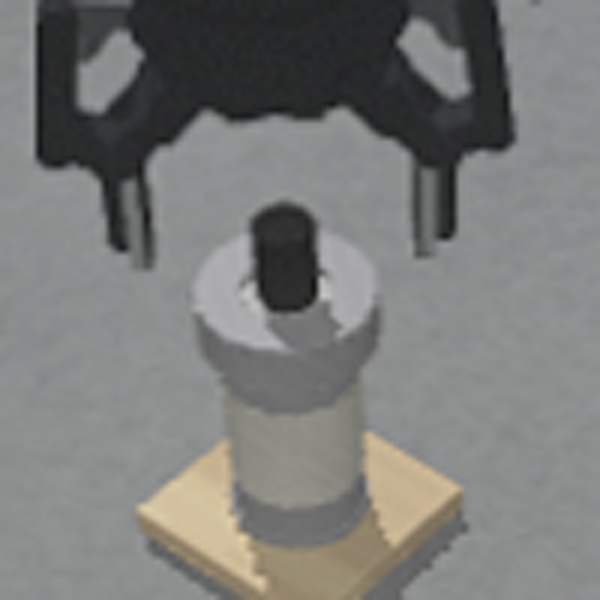

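Released. The lids are level and seated: the lid top reads 113.6, i.e. 115 less the usual depth bias. The open fingers straddle the cap at crop columns 150 and 415, so I can go straight down.

{"name": "carry_out", "arguments": {
  "targets": [
    [[0,0,5,0,-1],[0,0,6,0,-1],[0,0,6,0,-1],[0,0,6,0,-1],[0,0,5,0,-1],[0,0,4,0,-1],[0,0,3,0,-1],[0,0,2,0,-1],[0,0,1.5,0,-1],[0,0,0,0,-1]]
  ]
}}

```text
clock: 14.75
eef_pos: [558.7, 153.0, 78.7]
ee_rot: [-0.0, 0.707, 0.707, -0.0]
ft_force: [-0.1, -0.5, 0.1]
grip_width: 85.2
```

```bash
python3 - <<'E'
from h import *
c=cap('side','side12')
s=telemetry.sense();print(s['eef_pos'],s['ft_force'],s['moment'],s['grip_width'])
cv2.imwrite('pics/side12z.png',cv2.resize(c['img'][90:190,240:340],(600,600),interpolation=2))
E
```

```text
[558.79286013 153.04192829  78.8872529 ] [-0.12182893 -0.09281324  0.65230025] [-0.00021742 -0.04770564 -0.04954502] 85.65040363419996
```

View pics/side12z.png

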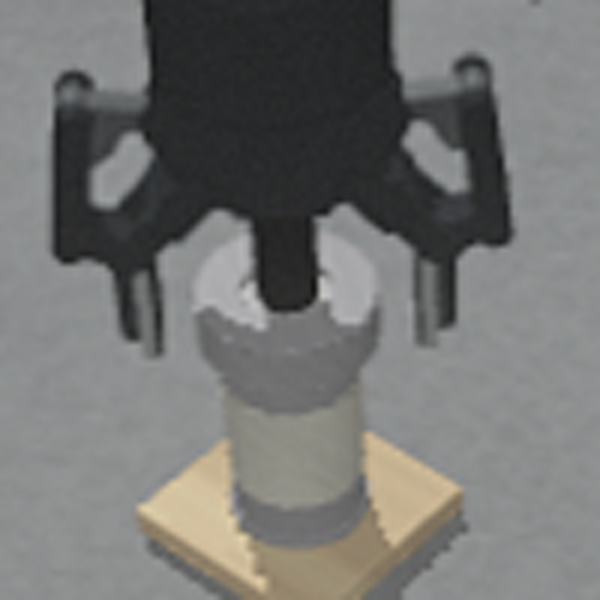

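The fingertips at crop y≈350 are level with the skirt's lower edge, and nothing is touching. Closing.

{"name": "carry_out", "arguments": {
  "targets": [
    [[0,0,0,0,-0.7],[0,0,0,0,-0.6],[0,0,0,0,-0.5],[0,0,0,0,-0.4],[0,0,0,0,-0.3],[0,0,0,0,0],[0,0,0,0,1],[0,0,0,0,1],[0,0,0,0,1],[0,0,0,0,1]]
  ],
  "squeeze": 40
}}

```text
clock: 15.8
eef_pos: [558.6, 153.1, 79.3]
ee_rot: [-0.0, 0.707, 0.707, 0.0]
ft_force: [-2.1, 0.2, 6.4]
grip_width: 61.9
```

```bash
python3 - <<'E'
from h import *
c=cap('side','side13')
s=telemetry.sense();print(s['eef_pos'],s['ft_force'],s['moment'],s['grip_width'])
cv2.imwrite('pics/side13z.png',cv2.resize(c['img'][90:190,240:340],(600,600),interpolation=2))
P=cloud(c)
m,q,X=outline(c,(557,152),33,108,120,115); print(np.median(P[m][:,2]),q.min(0),q.max(0))
E
```

```text
[558.64464266 153.04620606  79.32138527] [-1.81677411  0.03418448  6.31791541] [-0.05375661  0.39236431 -0.024098  ] 62.13314221155412
113.55136490491975 [271. 128.] [303. 150.]
```

View pics/side13z.png

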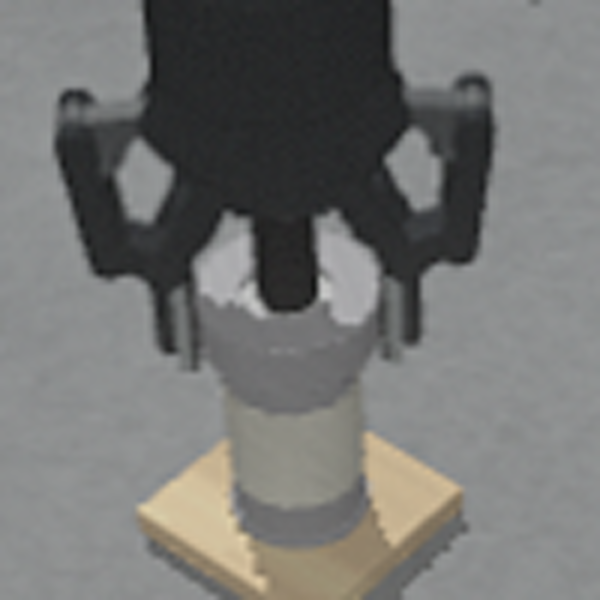

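Gripped on the skirt (62 mm opening). Lifting a few mm slowly, then checking.

{"name": "carry_out", "arguments": {
  "targets": [
    [[0,0,-1,0,1],[0,0,-1,0,1],[0,0,-1,0,1],[0,0,-2,0,1],[0,0,-2,0,1],[0,0,0,0,1],[0,0,0,0,1]]
  ]
}}

```text
clock: 16.55
eef_pos: [558.8, 153.1, 85.9]
ee_rot: [0.0, 0.707, 0.707, 0.0]
ft_force: [0.4, -0.0, -0.4]
grip_width: 62.0
```

```bash
python3 - <<'E'
from h import *
c=cap('side','side14')
s=telemetry.sense();print(s['eef_pos'],s['ft_force'],s['moment'],s['grip_width'])
cv2.imwrite('pics/side14z.png',cv2.resize(c['img'][90:190,240:340],(600,600),interpolation=2))
E
```

```text
[558.72507549 153.00031725  85.79568126] [-0.28175332  0.2491505  -1.06856506] [-0.04929326 -0.02246556  0.03620673] 61.99675219771036
```

View pics/side14z.png

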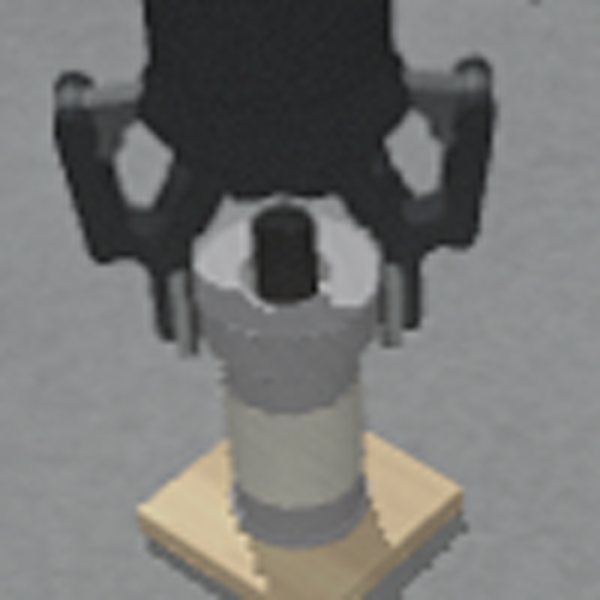

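The cap is level and moving up, while the neck top stays at crop y≈205. The force equals the cap's weight alone. Continuing.

{"name": "carry_out", "arguments": {
  "targets": [
    [[0,0,-3,0,1],[0,0,-5,0,1],[0,0,-7,0,1],[0,0,-8,0,1],[0,0,-8,0,1],[0,0,-8,0,1],[0,0,-8,0,1],[0,0,-8,0,1],[0,0,-8,0,1],[0,0,-8,0,1]]
  ]
}}

```text
clock: 17.6
eef_pos: [558.7, 153.0, 157.5]
ee_rot: [-0.0, 0.707, 0.707, 0.0]
ft_force: [-0.3, 0.1, -1.3]
grip_width: 62.2
```

{"name": "carry_out", "arguments": {
  "targets": [
    [[0,0,-8,0,1],[0,0,-7,0,1],[0,0,-5,0,1],[0,0,-3,0,1],[0,0,-1,0,1],[0,0,0,0,1],[0,0,0,0,1],[0,0,0,0,1],[0,0,0,0,1],[0,0,0,0,1]]
  ]
}}

```text
clock: 18.6
eef_pos: [558.7, 153.0, 180.7]
ee_rot: [-0.0, 0.707, 0.707, -0.0]
ft_force: [0.9, -0.2, -0.8]
grip_width: 62.1
```

```bash
python3 - <<'E'
from h import *
c=cap('side','side15');d=cap('top','top15')
s=telemetry.sense();print(s['clock'],s['eef_pos'],s['ft_force'],s['moment'],s['grip_width'],abs(s['joint_vel']).max())
cv2.imwrite('pics/side15z.png',cv2.resize(c['img'][50:190,220:360],(600,600),interpolation=2))
P=cloud(c)
m=(np.hypot(P[...,0]-557,P[...,1]-152)<35)
for lo,hi in((106,125),(128,150)): k=m&(P[...,2]>lo)&(P[...,2]<hi); print(k.sum(),np.median(P[k],0))
k=m&(P[...,2]>200)&(P[...,2]<222)&(c['img'].min(2)>90)
Q=P[k]; Q=Q[Q[:,2]>np.percentile(Q[:,2],40)]; u,sv,vt=np.linalg.svd(Q-Q.mean(0)); print(Q.mean(0),vt[2],len(Q))
E
```

```text
18.7 [558.71067477 153.02758898 180.74837035] [ 0.17081081 -0.31516245 -1.01799736] [-0.02324686 -0.00297286 -0.04522796] 61.871198398561205 0.002174387539306633
314 [555.43522327 142.67126854 111.00518922]
117 [555.39233934 146.45673808 140.14088108]
[556.71711374 149.37691573 214.90713738] [ 0.00898475 -0.00596236 -0.99994186] 375
```

View pics/side15z.png

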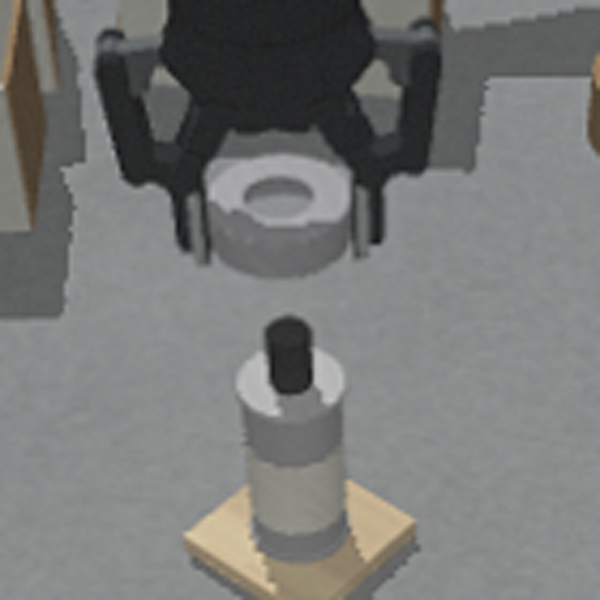

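The cap hangs level (crop (280,215)), clear of the neck. Its top reads z≈215 and its normal is vertical. The inner lid sits flat and centred on the rim (crop (290,385)). Handing in.

```bash
python3 - <<'E'
from h import *
print(ticket.sign_off())
E
```

```text
the job is handed in; nothing more can be done
None
```

The job is done and handed in at about 18.7 s of the 54 s allowed. `sign_off` gives no verdict, so success rests on my own checks below.

- **Transfer:** I lifted the nested pair off the stand by the neck. I lined up the rod with the guide eye in the side view and lowered the pair. The rod met no force going through the eye, and the lid touched the rim at the predicted height (TCP z 117.8 mm). Then I released the neck.
- **Outer lid:** I took it by the skirt at a 62 mm opening and lifted it about 100 mm straight up, still held.

**Last checks:**
- The outer lid's top reads z ≈ 215 mm, so its middle is about 98 mm above the rim.
- It is level to about 0.6° and the arm is still. The force on the tool (about −1 N) is the cap's weight alone.
- The side view shows the inner lid flat on the tin and clear of the cap.
- I never moved the arm near the plain tin, carton or elbow, but I did not re-measure their positions at the end.

**What disagreed or fell short:**
- Camera depths read 1–2 mm low against the known heights, and the two views differed by about 2 mm sideways. I aligned the rod to the eye within one view so those errors cancelled.
- The arm hid the tin from the top camera, so I confirmed the seating from the side view only.
- While I gripped the neck, the fingertips pressed on the cap with about 5 N.

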